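# Seat the honey pot lid and hold the fig tray over the pick-up mat

## Task

Get the fig tasting tray ready for the server: with the tray still standing on the table, press the honey pot's raised lid down until it is fully home, then lift the tray by its black bar handle and carry it to the round blue pick-up mat, keeping it level so that the loose fig never leaves its pocket and without touching the fig. Finish while holding the tray still and level, centred over the mat with its underside about 12 cm above the table; do not put it down or let go. Leave the honey jar, the plate and the spoon where they are.

Things in the scene. Friction and masses are not known exactly. Their poses are not given: they have to be found in the camera images.
- tray: Loose brown wooden serving tray, 210 (x) by 130 (y) mm, board 8 mm thick, edge lip 6 mm higher, 0.35 to 0.6 kg loaded, flat on the left or right of the table, turned up to 1.2 rad. Origin: centre of its underside, z up. A black bar handle crosses its middle along y; a white pot stands on its +x half, the fig on its -x half. Loaded centre of mass within 15 mm of the handle along x.
- tray_handle (a point): Centre of the tray's handle bar, 115 mm above the tray's underside at the tray's x = y = 0. The bar is black, flat-sided, 14 mm thick (tray x), 22 mm high, 106 mm long (tray y), on two thin posts 46 mm either side of the middle; grip it from above across its thickness at its middle. Beneath it is free down to the board.
- lid_top (a point): Centre of the flat top of the pot's round dark steel lid, 54 mm across, 14 mm thick, 58 mm from the handle along the tray's +x. 67 mm above the tray's underside when the lid is fully home, up to 75 mm when raised. Press straight down at its centre.
- pot_lid (a joint): How far the lid stands up from its seat, in m: 0 = fully home (hard stop), 0.005 to 0.008 at the start. A stiff sliding fit: it takes about 7 to 8 N to push down and stays where it is left. While it is raised a bright orange band shows beneath it; fully home hides the band.
- tray_pocket (a point): Where the fig's centre is when it sits in its pocket: 28 mm above the tray's underside, 68 mm from the handle along the tray's -x. The pocket is a white ring, 26 mm inside diameter, whose rim is 3.5 mm above the board; the fig rolls over it if the tray tips beyond about 30 degrees or is jerked.
- fig_center (a point): Centre of the loose fig: a hard-coated dark purple ball, 40 mm in diameter, 35 g, with a brown band and a small stem, free to roll in the pocket (about 2 mm of play).
- mat: Round blue pick-up mat, 180 mm in diameter, 4 mm thick, fixed on the table on the opposite side from the tray. Origin at the centre of its underside, on the table.
- honey_jar: Bystander: amber glass jar with a white cap, 60 mm in diameter, 80 mm high, 0.3 kg, standing between tray and mat near the middle of the table. Origin at the centre of its underside.
- plate: Bystander: small white plate, 120 mm in diameter, 18 mm high, beyond the work. Origin at the centre of its underside.
- spoon: Bystander: spoon with steel bowl and wooden handle, about 200 mm long, lying on the table beyond the work; a thin low thing. Origin under it near its middle.
- fig: The fig itself (see fig_center); its origin turns with it as it rolls, so use fig_center for where it is.

How it is judged (in metres and radians):
On the way, in this order (a step that is already met when the one before it is completed fails the run):
1. the lid is pressed fully home while the tray stands on the table with the fig in its pocket (value of joint pot_lid below 0.0015 m and height (world z) of tray below 0.01 m and distance between fig_center and tray_pocket below 0.008 m), for 0.2 s.
2. the tray is lifted clear of the table in the gripper, fig in its pocket (height (world z) of tray above 0.03 m and contact force between the fingers and tray above 1 N and distance between fig_center and tray_pocket below 0.008 m), for 0.2 s.
At the end, for the whole second after the job is handed in: The tray is held in the gripper, still, its middle within 30 mm of the mat's centre as seen from above, its underside 80 to 160 mm above the table, level within 0.1 rad, not touching the honey jar; the fig is in its pocket and the lid home within 1.5 mm (horizontal distance between tray and mat below 0.03 m and height (world z) of tray between 0.08 and 0.16 m and angle between tray's own z axis and vertical below 0.1 rad and distance between fig_center and tray_pocket below 0.008 m and value of joint pot_lid below 0.0015 m and contact force between the fingers and tray above 1 N and contact force between tray and honey_jar below 0.1 N and linear speed of tray below 0.03 m/s and angular speed of tray below 0.15 rad/s); the arm keeps its last pose, push and grip.
It fails at once if the fig leaves its pocket (distance between fig_center and tray_pocket above 0.012 m).
It fails at once if the gripper touches the fig (contact force between the fingers and fig above 0.3 N).
It fails at once if the honey jar, the plate or the spoon is moved by more than 30 mm (distance of any of honey_jar, plate, spoon from where it was at the start of the episode above 0.03 m).
It also fails if it takes over 56 s, if anything falls off the work surface, if the arm or the gripper's body presses on something with over 40 N, if the wrist force passes 120 N, or if a joint passes its speed limit or range.

## Robot

A 6-joint arm with a two-finger parallel gripper is mounted at the origin on the work surface. World frame = base frame: x ahead of the robot, y to its left, z up, the work surface at z = 0. Lengths are in mm, angles in degrees, forces in N, time in s.
With the tool pointing down it reaches from about 300 to 775 mm from the base axis. Payload 14.6 kg.
Tool frame: the origin (TCP) lies where the fingers leave the gripper's body, on its centre line; the fingertips stand 97 mm ahead of it and the grasp point (between the pads) lies 78 mm ahead of it; y points along the fingers, z is the direction in which the jaws open and shut, and the axes are right-handed (so a half turn about y gives the same grasp; the last joint's range is limited). The gripper opens to 94 mm and grips with 3 to 60 N. Pads are 16 mm wide; open, the fingers measure 119 mm over their backs; the gripper's body (75 mm by 177 mm) begins 78 mm behind the grasp point.
Start: joints at [-68.388, 17.183, 87.147, -0, 75.671, -3.816], TCP at [236.148, -496.713, 302.646] pointing down, gripper open.
Joint ranges: [-173.82, 173.82], [-45.26, 126.66], [13.44, 144.39], [-59.66, 239.66], [0, 175.72], [-146.38, 146.38]. Speed limits (degrees/s): [127.2, 127.2, 147.25, 180, 180, 180].

## Interface

Orientations are given as a 3x3 rotation matrix whose columns are the frame's x, y, z axes.
In Python, from workcell import robot, imaging, job gives the robot as it stands.
- The arm moves only by the tool send_rows, never from a script. Its argument "increments" is one flat list of numbers, 7 for each row, row after row: the shift along the tool's x, y, z in m, then the turn, a rotation vector about the tool's x, y, z in degrees, then the finger opening in m, from 0 to 0.094. In form: [tx, ty, tz, wx, wy, wz, grip, tx, ty, tz, wx, wy, wz, grip, ...]. A call has 1 to 20 rows; each row shifts and turns the pose as measured when the row begins, along the tool's axes as they then stand; what a row does not reach is not made up. A row lasts 1/10 s, in which the tool goes at most 50 mm and 8.59 degrees, less where a joint would pass 70% of its speed; a pose out of reach is approached as far as the arm can. A call with a gripper value outside its range is refused whole. The fingers move at their own pace and stop on an object; the grip force is fixed at half the most. Time passes only in rows, so rows that do not move let the fingers close. It gives the time, the measured TCP pose, the force and the opening at its end, in the units of the state.
- robot.read_state(): the state, without advancing time (a new reading comes with each control period).
- imaging.snapshot(name): name is "scene" or "top" or "wrist"; returns a dict with "color" (400x640x3 uint8, blue, green, red), "depth" (400x640 float32, mm along the optical axis (not along the pixel's ray), 0 where there is no reading), "intrinsics" (3x3 intrinsics, pixels), "rvec" (rotation vector, rad) and "tvec" (3), from world to camera coordinates, as OpenCV has them. Camera axes: x right, y down, z forward; pixel columns grow to the right and rows downward; lengths in mm; the calibration is good to about 2 mm. A picture is of the moment at which its call begins.
- job.job_done(): hands the job in, once; it reports no verdict.
The state is a dict: "t": time; "q": joint angles; "qvel": joint speeds; "tau": joint torques, N m; "ee_pos": TCP position; "ee_rot": TCP orientation; "wrist_force": force on the tool from outside, world axes, zero at the start; "moment": the same for the moment, N m; "opening": opening from 0.0 (shut) to 1.0 (fully open).
Only numpy, scipy, OpenCV 4.12 (cv2) and the standard library are available. Lean on these libraries where they do the work, as an engineer would, in place of code of your own. Each camera call takes 0.05 s, during which the arm holds its last target. There are 200 camera calls.

## Working session

There is one attempt and no reset: what is moved stays moved. The work goes in short steps, Python scripts to look and compute and a tool call to move; the robot and the scene stay as the last step left them, time stands still between calls to the robot, and variables do not carry over. Pictures are saved under pics/ and viewed, about 8 in all and at most 12, crops included, and the job is handed in when it is done.

Besides the shell and the picture viewer there is one more tool, called after "Call:" in YAML: its name, and indented under it one key for each argument. send_rows: Moves the arm, as the interface text tells. Its arguments: {"type":"object","properties":{"increments":{"type":"array"}},"required":["increments"]}

```bash
mkdir -p pics
cat > h.py <<'E'
import numpy as np, cv2
from workcell import robot, imaging, job
def snap(n):
    s=imaging.snapshot(n); R=cv2.Rodrigues(np.array(s["rvec"],float))[0]; t=np.array(s["tvec"],float).ravel()
    K=np.array(s["intrinsics"]); d=s["depth"]; v,u=np.indices(d.shape)
    c=np.stack([(u-K[0,2])/K[0,0]*d,(v-K[1,2])/K[1,1]*d,d],-1)
    P=(c-t)@R; P[d==0]=np.nan
    return s,P
E
python3 - <<'E'
from h import *
s,P=snap("top"); cv2.imwrite("pics/top.png",s["color"]); np.save("top.npy",P)
s2,P2=snap("scene"); cv2.imwrite("pics/scene.png",s2["color"]); np.save("scene.npy",P2)
cv2.imwrite("pics/a.png",np.vstack([s["color"],s2["color"]])[:, :].astype(np.uint8) if 0 else cv2.resize(np.vstack([s["color"],s2["color"]]),(480,600)))
st=robot.read_state(); print(st["t"],st["ee_pos"],st["ee_rot"],st["wrist_force"])
E
```

```text
0.1 [ 236.0817896  -496.60359441  302.15312691] [[-9.03123680e-01 -3.95245782e-04  4.29380323e-01]
 [-4.29380501e-01  9.54351052e-04 -9.03123178e-01]
 [-5.28239360e-05 -9.99999466e-01 -1.03160787e-03]] [-0.10262831 -0.23206362  0.10436957]
```

View pics/top.png

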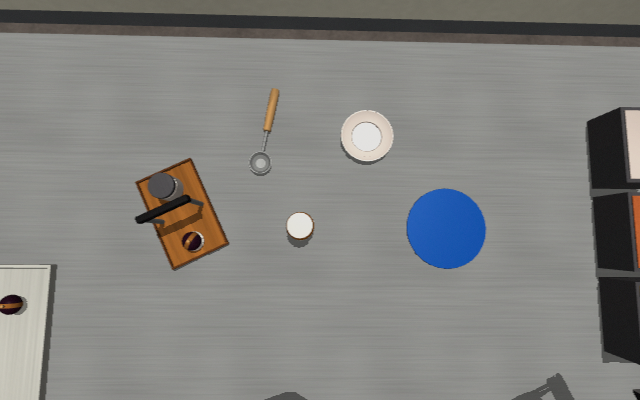

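The top view shows the tray on the left (about 182,214), with the handle bar from (137,220) to (189,200), the lid at (162,185) and the fig at (192,241). The jar is at (300,226) and the mat at (446,228).

Run:
```python
from h import *
P=np.load("top.npy"); c=cv2.imread("pics/top.png"); hsv=cv2.cvtColor(c,cv2.COLOR_BGR2HSV)
X,Y,Z=P[...,0],P[...,1],P[...,2]
v,u=np.indices(Z.shape); roi=(u>120)&(u<245)&(v>140)&(v<285)
def rep(n,m):
    p=P[m]; print(n,len(p),np.nanmedian(p,0).round(1),"mid",((np.nanmin(p,0)+np.nanmax(p,0))/2).round(1),"range",(np.nanmax(p,0)-np.nanmin(p,0)).round(1)); return p
m=roi&(hsv[...,2]<60)&(Z>105)&(Z<140); p=rep("handle",m)
r=cv2.minAreaRect(p[:,:2].astype(np.float32)); print(r)
m=roi&(Z>60)&(Z<85)&((u-162)**2+(v-185)**2<16**2); p=rep("lid",m); print(cv2.minEnclosingCircle(p[:,:2].astype(np.float32)))
m=roi&(Z>40)&(Z<60)&((u-192)**2+(v-241)**2<13**2); p=rep("figtop",m)
m=roi&(Z>4)&(Z<150); 
m=roi&(Z>4)&(Z<17); p=rep("tray",m); print(cv2.minAreaRect(p[:,:2].astype(np.float32)))
m=(hsv[...,0]>100)&(hsv[...,0]<125)&(hsv[...,1]>150)&(u>390)&(u<500); p=rep("mat",m); print(cv2.minEnclosingCircle(p[:,:2].astype(np.float32)))
m=(Z>70)&(Z<95)&(abs(u-300)<20)&(abs(v-226)<20); rep("jar",m)
```

```text
handle 495 [563.1 283.3 126.2] mid [563.9 285.1 119. ] range [55.1 97.  22.1]
((564.3411254882812, 285.2370910644531), (13.954331398010254, 104.84567260742188), 26.040630340576172)
lid 576 [615.9 309.6  73.2] mid [616.5 311.1  69.4] range [53.6 53.  17. ]
((616.6627807617188, 310.9512023925781), 27.10739517211914)
figtop 190 [502.7 254.2  45.4] mid [502.7 256.6  48. ] range [33.4 33.4 15.8]
tray 4520 [550.4 279.    9.2] mid [568.5 289.   10.5] range [317.9 281.1  13. ]
((569.2946166992188, 287.5631103515625), (318.1531982421875, 274.7540588378906), 1.835443139076233)
mat 4922 [ 535.3 -301.2    4.6] mid [ 535.8 -302.1    3.6] range [177.3 178.8  12.8]
((536.1937255859375, -302.3617248535156), 90.73698425292969)
jar 532 [536.7  25.3  80.9] mid [537.   26.1  77.3] range [52.6 50.7 14.6]
```

View pics/scene.png

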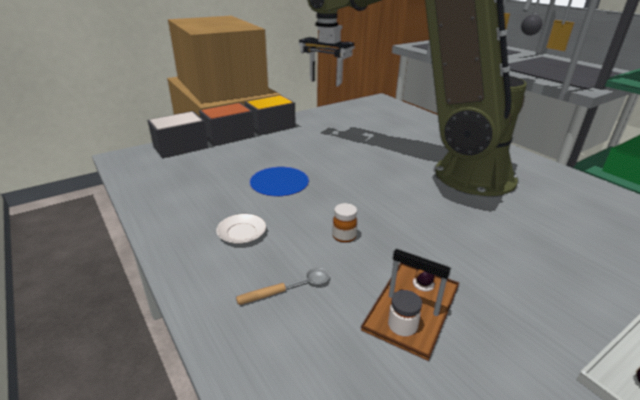

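Handle, lid, and fig positions agree with each other (yaw 26°). Next is a planning helper, then the move to above the lid.

```bash
cat >> h.py <<'E'
from scipy.spatial.transform import Rotation as Ro
def plan(p1,yaw,n,g,smooth=True):
    st=robot.read_state(); p0=np.array(st["ee_pos"],float); R0=np.array(st["ee_rot"],float)
    a=np.radians(yaw); z=np.array([np.cos(a),np.sin(a),0]); y=np.array([0,0,-1.]); R1=np.stack([np.cross(y,z),y,z],1)
    w=Ro.from_matrix(R0.T@R1).as_rotvec(); f=lambda s:(3*s*s-2*s**3) if smooth else s
    out=[]; Rt=lambda s:R0@Ro.from_rotvec(w*f(s)).as_matrix()
    for i in range(n):
        A,B=Rt(i/n),Rt((i+1)/n); d=A.T@((np.array(p1)-p0)*(f((i+1)/n)-f(i/n)))/1000
        r=Ro.from_matrix(A.T@B).as_rotvec(degrees=True)
        out.append(",".join("%.4g"%x for x in [*d.round(4),*r.round(2),g]))
    print("t",st["t"],"p",p0.round(1),"yaw",np.degrees(np.arctan2(R0[1,2],R0[0,2])).round(2),"down",R0[:,1].round(4),"F",np.round(st["wrist_force"],1),"op",st["opening"])
    print(",\n".join(out))
E
python3 -c "
from h import *
plan([616.3,310.8,270],26,20,0,False)"
```

```text
t 0.1 p [ 236.1 -496.6  302.2] yaw -64.57 down [-4.e-04  1.e-03 -1.e+00] F [-0.1 -0.2  0.1] op 1.0014925983628808
-0.0345,0.0016,-0.0283,0,-4.53,-0,0,
-0.0366,0.0016,-0.0255,0,-4.53,-0,0,
-0.0385,0.0016,-0.0225,0,-4.53,-0,0,
-0.0402,0.0016,-0.0194,0,-4.53,-0,0,
-0.0416,0.0016,-0.0162,0,-4.53,-0,0,
-0.0427,0.0016,-0.0128,0,-4.53,-0,0,
-0.0436,0.0016,-0.0094,0,-4.53,-0,0,
-0.0442,0.0016,-0.0059,0,-4.53,-0,0,
-0.0446,0.0016,-0.0024,0,-4.53,-0,0,
-0.0446,0.0016,0.0011,0,-4.53,-0,0,
-0.0444,0.0016,0.0046,0,-4.53,-0,0,
-0.0439,0.0016,0.0081,0,-4.53,-0,0,
-0.0431,0.0016,0.0115,0,-4.53,-0,0,
-0.0421,0.0016,0.0149,0,-4.53,-0,0,
-0.0408,0.0016,0.0182,0,-4.53,-0,0,
-0.0392,0.0016,0.0213,0,-4.53,-0,0,
-0.0374,0.0016,0.0244,0,-4.53,-0,0,
-0.0353,0.0016,0.0272,0,-4.53,-0,0,
-0.0331,0.0016,0.03,0,-4.53,-0,0,
-0.0306,0.0016,0.0325,0,-4.53,-0,0
```

Call:
send_rows:
  increments: [-0.0345, 0.0016, -0.0283, 0, -4.53, 0, 0, -0.0366, 0.0016, -0.0255, 0, -4.53, 0, 0, -0.0385, 0.0016, -0.0225, 0, -4.53, 0, 0, -0.0402, 0.0016, -0.0194, 0, -4.53, 0, 0, -0.0416, 0.0016, -0.0162, 0, -4.53, 0, 0, -0.0427, 0.0016, -0.0128, 0, -4.53, 0, 0, -0.0436, 0.0016, -0.0094, 0, -4.53, 0, 0, -0.0442, 0.0016, -0.0059, 0, -4.53, 0, 0, -0.0446, 0.0016, -0.0024, 0, -4.53, 0, 0, -0.0446, 0.0016, 0.0011, 0, -4.53, 0, 0, -0.0444, 0.0016, 0.0046, 0, -4.53, 0, 0, -0.0439, 0.0016, 0.0081, 0, -4.53, 0, 0, -0.0431, 0.0016, 0.0115, 0, -4.53, 0, 0, -0.0421, 0.0016, 0.0149, 0, -4.53, 0, 0, -0.0408, 0.0016, 0.0182, 0, -4.53, 0, 0]

```text
t: 1.6
ee_pos: [515.0, 136.2, 275.5]
ee_rot: [[0.099, -0.003, 0.995], [-0.995, 0.003, 0.099], [-0.004, -1.0, -0.003]]
wrist_force: [0.4, -0.7, 0.6]
opening: 0.006
```

```bash
python3 -c "
from h import *
plan([616.3,310.8,270],26,12,0)"
```

```text
t 1.6 p [515.  136.2 275.5] yaw 5.66 down [-0.003   0.0034 -1.    ] F [ 0.4 -0.7  0.6] op 0.006009335026328072
-0.0032,0.0001,0.0023,0,-0.4,-0,0,
-0.0089,0.0003,0.0065,0.01,-1.11,-0.01,0,
-0.0132,0.0005,0.01,0.01,-1.67,-0.02,0,
-0.0162,0.0006,0.0131,0.01,-2.1,-0.02,0,
-0.0178,0.0007,0.0155,0.01,-2.38,-0.03,0,
-0.0182,0.0007,0.0172,0.01,-2.52,-0.03,0,
-0.0174,0.0007,0.018,0.01,-2.52,-0.03,0,
-0.0156,0.0006,0.0177,0.01,-2.38,-0.03,0,
-0.0131,0.0006,0.0161,0.01,-2.1,-0.02,0,
-0.01,0.0005,0.0132,0.01,-1.67,-0.02,0,
-0.0064,0.0003,0.009,0.01,-1.11,-0.01,0,
-0.0022,0.0001,0.0033,0,-0.4,-0,0
```

Call:
send_rows:
  increments: [-0.0089, 0.0003, 0.0065, 0.01, -1.11, -0.01, 0, -0.0132, 0.0005, 0.01, 0.01, -1.67, -0.02, 0, -0.0162, 0.0006, 0.0131, 0.01, -2.1, -0.02, 0, -0.0178, 0.0007, 0.0155, 0.01, -2.38, -0.03, 0, -0.0182, 0.0007, 0.0172, 0.01, -2.52, -0.03, 0, -0.0174, 0.0007, 0.018, 0.01, -2.52, -0.03, 0, -0.0156, 0.0006, 0.0177, 0.01, -2.38, -0.03, 0, -0.0131, 0.0006, 0.0161, 0.01, -2.1, -0.02, 0, -0.01, 0.0005, 0.0132, 0.01, -1.67, -0.02, 0, -0.0064, 0.0003, 0.009, 0.01, -1.11, -0.01, 0, -0.005, 0.0001, 0.005, 0, -0.8, 0, 0, 0, 0, 0, 0, 0, 0, 0]

```text
t: 2.8
ee_pos: [618.1, 316.8, 263.8]
ee_rot: [[0.452, -0.009, 0.892], [-0.892, -0.004, 0.451], [-0.001, -1.0, -0.01]]
wrist_force: [-0.6, -0.3, -0.8]
opening: 0.005
```

```bash
python3 -c "
from h import *
plan([616.3,310.8,180],26,10,0)
s,P=snap('wrist'); cv2.imwrite('pics/w1.png',s['color']); np.save('w1.npy',P)"
```

```text
t 2.8 p [618.1 316.8 263.8] yaw 26.84 down [-0.0093 -0.0041 -0.9999] F [-0.6 -0.3 -0.8] op 0.004614454321428698
0.0001,0.0023,-0.0001,0.02,0.02,-0,0,
0.0004,0.0064,-0.0003,0.04,0.06,-0,0,
0.0005,0.0094,-0.0004,0.06,0.09,-0,0,
0.0006,0.0114,-0.0005,0.08,0.11,-0,0,
0.0007,0.0124,-0.0006,0.09,0.12,-0,0,
0.0007,0.0124,-0.0006,0.09,0.12,-0,0,
0.0006,0.0114,-0.0005,0.08,0.11,-0,0,
0.0005,0.0094,-0.0005,0.06,0.09,-0,0,
0.0004,0.0064,-0.0003,0.04,0.06,-0,0,
0.0001,0.0023,-0.0001,0.02,0.02,-0,0
```

View pics/w1.png

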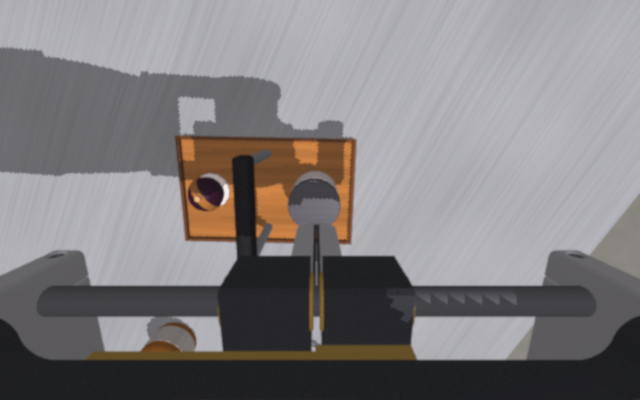

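The wrist view shows the bar at x≈245, the lid at (314,195) with the closed tips over it, and the fig at (208,193). Descending to just above the lid.

Call:
send_rows:
  increments: [0.0008, 0.006, -0.0006, 0.1, 0.1, 0, 0, 0.001, 0.01, -0.001, 0.1, 0.15, 0, 0, 0.001, 0.014, -0.001, 0.1, 0.15, 0, 0, 0.001, 0.014, -0.001, 0.1, 0.15, 0, 0, 0.0008, 0.014, -0.001, 0.1, 0.15, 0, 0, 0.0005, 0.012, -0.0005, 0.05, 0.1, 0, 0, 0, 0.008, 0, 0, 0, 0, 0, 0, 0.004, 0, 0, 0, 0, 0, 0, 0, 0, 0, 0, 0, 0]

```text
t: 3.75
ee_pos: [614.1, 304.8, 175.6]
ee_rot: [[0.432, -0.001, 0.902], [-0.902, -0.0, 0.432], [-0.0, -1.0, -0.001]]
wrist_force: [-0.6, 0.0, 0.3]
opening: 0.007
```

```bash
python3 -c "
from h import *
plan([616.3,310.8,175],26,2,0)"
```

```text
t 3.75 p [614.1 304.8 175.6] yaw 25.62 down [-1.1e-03 -5.0e-04 -1.0e+00] F [-0.6  0.   0.3] op 0.007240291757192169
-0.0022,0.0003,0.0023,0.04,-0.19,-0,0,
-0.0022,0.0003,0.0023,0.04,-0.19,-0,0
```

Correct laterally, then press in 2 mm steps.

Call:
send_rows:
  increments: [-0.0022, 0, 0.0023, 0.04, -0.19, 0, 0, -0.0022, 0, 0.0023, 0.04, -0.19, 0, 0, 0, 0, 0, 0, 0, 0, 0, 0, 0.002, 0, 0, 0, 0, 0, 0, 0.002, 0, 0, 0, 0, 0, 0, 0.002, 0, 0, 0, 0, 0]

```text
t: 4.35
ee_pos: [617.2, 312.0, 171.5]
ee_rot: [[0.439, 0.004, 0.898], [-0.898, 0.002, 0.439], [0.0, -1.0, 0.004]]
wrist_force: [-0.7, -0.6, -0.4]
opening: 0.002
```

```bash
python3 -c "
from h import *
plan([616.3,310.8,170],26,2,0)"
```

```text
t 4.35 p [617.2 312.  171.5] yaw 26.06 down [ 0.0036  0.0017 -1.    ] F [-0.7 -0.6 -0.4] op 0.00207779630344651
0.0003,0.0008,-0.0007,-0.11,0.03,0,0,
0.0003,0.0008,-0.0007,-0.11,0.03,0,0
```

Call:
send_rows:
  increments: [0.0003, 0.002, -0.0008, -0.1, 0, 0, 0, 0, 0.002, 0, -0.1, 0, 0, 0, 0, 0.002, 0, 0, 0, 0, 0, 0, 0.002, 0, 0, 0, 0, 0]

```text
t: 4.75
ee_pos: [616.8, 311.5, 165.4]
ee_rot: [[0.439, 0.002, 0.898], [-0.898, 0.001, 0.439], [-0.0, -1.0, 0.003]]
wrist_force: [-4.0, -1.8, 6.8]
opening: 0.002
```

Call:
send_rows:
  increments: [0, 0.002, 0, 0, 0, 0, 0, 0, 0.002, 0, 0, 0, 0, 0]

```text
t: 4.95
ee_pos: [616.9, 311.5, 164.3]
ee_rot: [[0.439, 0.003, 0.898], [-0.898, 0.002, 0.439], [-0.0, -1.0, 0.004]]
wrist_force: [-11.3, -5.0, 22.3]
opening: 0.004
```

Call:
send_rows:
  increments: [0, 0.002, 0, 0, 0, 0, 0, 0, 0.002, 0, 0, 0, 0, 0, 0, 0.002, 0, 0, 0, 0, 0]

```text
t: 5.25
ee_pos: [616.7, 311.4, 164.3]
ee_rot: [[0.439, 0.005, 0.898], [-0.898, 0.003, 0.439], [-0.0, -1.0, 0.005]]
wrist_force: [-8.6, -3.2, 17.2]
opening: 0.001
```

Hard stop reached (tips at 67.3 mm, force up to 22 N). Retracting, then looking.

Call:
send_rows:
  increments: [0, -0.003, 0, 0, 0, 0, 0, 0, -0.008, 0, 0, 0, 0, 0, 0, -0.02, 0, 0, 0, 0, 0, 0, -0.03, 0, 0, 0, 0, 0, 0, -0.03, -0.01, 0, 0, 0, 0, 0, -0.02, -0.02, 0, 0, 0, 0.06, 0, -0.005, -0.02, 0, 0, 0, 0.06, 0, 0, -0.01, 0, 0, 0, 0.06, 0, 0, 0, 0, 0, 0, 0.06]

```text
t: 6.15
ee_pos: [560.3, 283.4, 286.7]
ee_rot: [[0.439, 0.005, 0.899], [-0.899, 0.002, 0.439], [-0.0, -1.0, 0.005]]
wrist_force: [-0.4, 0.0, -0.4]
opening: 0.308
```

Run:
```python
from h import *
s,P=snap("scene"); cv2.imwrite("pics/s2.png",cv2.resize(s["color"][180:400,320:520],None,fx=2.7,fy=2.7,interpolation=2))
s,P=snap("wrist"); c=s["color"]; hsv=cv2.cvtColor(c,cv2.COLOR_BGR2HSV); X,Y,Z=P[...,0],P[...,1],P[...,2]
D=lambda a,b:np.hypot(X-a,Y-b)
m=(Z>122)&(Z<130)&(D(564,285)<62); p=P[m]; print("bar",len(p),cv2.minAreaRect(p[:,:2].astype(np.float32)),np.median(p[:,2]))
m=(D(616.3,310.8)<32)&(Z>60)&(Z<85);p=P[m]; print("lid",len(p),np.median(p,0),cv2.minEnclosingCircle(p[:,:2].astype(np.float32)))
m=(D(503,255.5)<25)&(Z>30)&(Z<60);p=P[m]; print("fig",len(p),np.median(p,0),p[:,2].max())
cv2.imwrite("pics/w2.png",c)
plan([564.2,285.3,240],26,6,.06)
```

```text
bar 1768 ((564.6107788085938, 286.18243408203125), (13.929747581481934, 104.46104431152344), 25.8610897064209) 125.9966119176544
lid 1822 [615.89984066 311.75793123  67.20674393] ((616.7807006835938, 310.98748779296875), 26.80008888244629)
fig 817 [504.67474541 259.38616621  42.92616642] 54.93325299526183
t 6.25 p [561.1 283.7 286.1] yaw 26.02 down [ 0.0045  0.0022 -1.    ] F [ 0.5 -0.3  0.5] op 0.393821353189211
-0,0.0034,0.0002,-0.02,0,-0,0.06,
-0,0.0085,0.0006,-0.05,0,-0,0.06,
-0,0.0111,0.0008,-0.07,0.01,-0,0.06,
-0,0.0111,0.0008,-0.07,0.01,-0,0.06,
-0,0.0085,0.0006,-0.05,0,-0,0.06,
-0,0.0034,0.0003,-0.02,0,-0,0.06
```

View pics/s2.png

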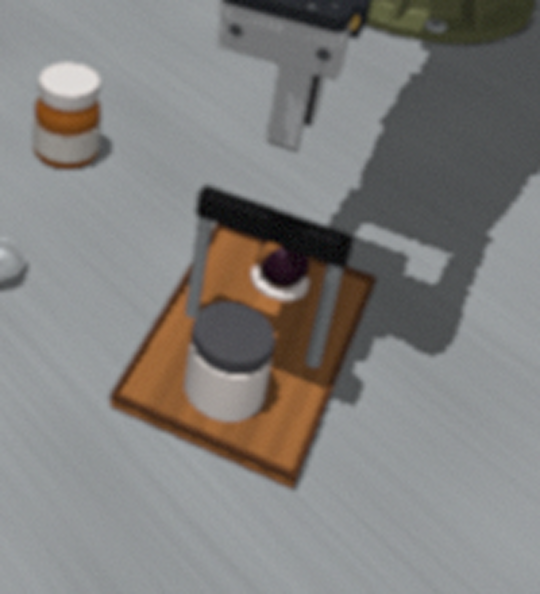

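View pics/w2.png

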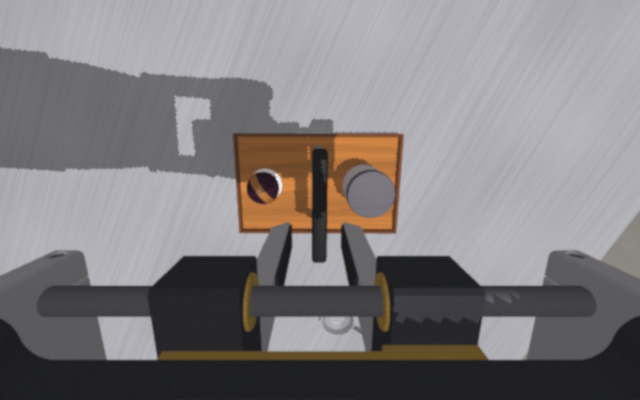

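The crop shows no orange band, and the lid top measures 67.2 mm, so it is home. The tray hasn't moved, the fig is in its ring, and the bar lies between the open fingers. Descending to the grasp height.

Call:
send_rows:
  increments: [-0.0002, 0.006, 0.001, -0.05, 0, 0, 0.06, 0, 0.012, 0.001, -0.07, 0, 0, 0.06, 0, 0.016, 0.001, -0.07, 0, 0, 0.06, 0, 0.016, 0.001, -0.05, 0, 0, 0.06, 0, 0.014, 0, 0, 0, 0, 0.06, 0, 0.01, 0, 0, 0, 0, 0.06, 0, 0, 0, 0, 0, 0, 0.06]

```text
t: 6.95
ee_pos: [565.5, 286.0, 200.6]
ee_rot: [[0.439, -0.006, 0.899], [-0.899, -0.003, 0.439], [-0.0, -1.0, -0.007]]
wrist_force: [-0.1, 0.3, 0.9]
opening: 0.633
```

```bash
python3 -c "
from h import *
plan([564.6,285.9,191.5],25.9,4,.06)"
```

```text
t 6.95 p [565.5 286.  200.6] yaw 26.02 down [-0.0061 -0.0026 -1.    ] F [-0.1  0.3  0.9] op 0.633296627338743
-0,0.0014,-0.0001,0.06,0.02,-0,0.06,
-0.0001,0.0031,-0.0003,0.13,0.04,-0.01,0.06,
-0.0001,0.0031,-0.0003,0.13,0.04,-0.01,0.06,
-0,0.0014,-0.0001,0.06,0.02,-0,0.06
```

Call:
send_rows:
  increments: [0, 0.003, -0.0002, 0.13, 0.03, 0, 0.06, 0, 0.004, -0.0003, 0.13, 0.03, 0, 0.06, 0, 0.002, -0.0003, 0.1, 0.03, 0, 0.06, 0, 0, 0, 0, 0, 0, 0.06]

```text
t: 7.35
ee_pos: [565.0, 285.8, 192.0]
ee_rot: [[0.437, 0.002, 0.899], [-0.899, 0.001, 0.437], [-0.0, -1.0, 0.002]]
wrist_force: [1.4, -0.3, -0.4]
opening: 0.64
```

```bash
python3 -c "
from h import *
plan([564.6,285.9,191.5],25.9,1,.06)"
```

```text
t 7.35 p [565.  285.8 192. ] yaw 25.92 down [ 0.0018  0.0012 -1.    ] F [ 1.4 -0.3 -0.4] op 0.6399407360646636
-0.0003,0.0005,-0.0004,-0.12,0.02,-0.02,0.06
```

Aligned. Closing gradually.

Call:
send_rows:
  increments: [0, 0, -0.0003, -0.1, 0, 0, 0.045, 0, 0, 0, 0, 0, 0, 0.032, 0, 0, 0, 0, 0, 0, 0.024, 0, 0, 0, 0, 0, 0, 0.019, 0, 0, 0, 0, 0, 0, 0.016, 0, 0, 0, 0, 0, 0, 0.014, 0, 0, 0, 0, 0, 0, 0.012, 0, 0, 0, 0, 0, 0, 0.008, 0, 0, 0, 0, 0, 0, 0, 0, 0, 0, 0, 0, 0, 0, 0, 0, 0, 0, 0, 0, 0]

```text
t: 8.45
ee_pos: [564.9, 285.8, 193.3]
ee_rot: [[0.437, 0.002, 0.899], [-0.899, 0.001, 0.437], [-0.0, -1.0, 0.002]]
wrist_force: [-0.8, 0.4, 0.4]
opening: 0.146
```

```bash
python3 -c "
from h import *
plan([564.6,285.9,191.5],25.9,1,0)"
```

```text
t 8.45 p [564.9 285.8 193.3] yaw 25.92 down [ 0.0015  0.001  -1.    ] F [-0.8  0.4  0.4] op 0.14607531288624034
-0.0003,0.0018,-0.0002,-0.1,0.02,-0.01,0
```

Gripped (13.7 mm opening on a 14 mm bar). Lifting with a gentle ramp.

Call:
send_rows:
  increments: [0, -0.0015, 0, 0, 0, 0, 0, 0, -0.0025, 0, 0, 0, 0, 0, 0, -0.0035, 0, 0, 0, 0, 0, 0, -0.005, 0, 0, 0, 0, 0, 0, -0.006, 0, 0, 0, 0, 0, 0, -0.006, 0, 0, 0, 0, 0, 0, -0.006, 0, 0, 0, 0, 0, 0, -0.006, 0, 0, 0, 0, 0, 0, -0.005, 0, 0, 0, 0, 0, 0, -0.0035, 0, 0, 0, 0, 0, 0, -0.0025, 0, 0, 0, 0, 0, 0, -0.0015, 0, 0, 0, 0, 0, 0, -0.001, 0, 0, 0, 0, 0, 0, 0, 0, 0, 0, 0, 0]

```text
t: 9.85
ee_pos: [564.4, 285.5, 246.4]
ee_rot: [[0.437, -0.001, 0.899], [-0.899, -0.0, 0.437], [-0.0, -1.0, -0.001]]
wrist_force: [-0.3, 0.1, -4.4]
opening: 0.143
```

```bash
cat > chk.py <<'E'
from h import *
st=robot.read_state(); p=np.array(st["ee_pos"]); R=np.array(st["ee_rot"])
s,P=snap("top"); c=s["color"]; X,Y,Z=P[...,0],P[...,1],P[...,2]
zu=p[2]-193.3; q=P.copy(); q-= [p[0],p[1],zu]; tx,ty=R[:,2],-R[:,0]
if ty[2]: pass
ty=np.cross([0,0,1],tx); A,B,C=q@np.array([tx[0],tx[1],0]),q@np.array([ty[0],ty[1],0]),q[...,2]
m=(abs(A)<100)&(abs(B)<60)&(C>2)&(C<11); M=np.c_[A[m],B[m],np.ones(m.sum())]
k=np.linalg.lstsq(M,C[m],rcond=None)[0]; print("board n",m.sum(),"tilt deg",np.degrees(k[:2]).round(2),"z",k[2].round(1))
m=(np.hypot(A-58,B)<24)&(C>50); print("lid",m.sum(),np.median(C[m]).round(1))
m=(np.hypot(A+68,B)<25)&(C>30)&(C<60); print("fig",m.sum(),((A[m].min()+A[m].max())/2).round(1),((B[m].min()+B[m].max())/2).round(1),C[m].max().round(1))
E
python3 - <<'E'
from chk import *
plan([564.9,285.8,315],25.9,9,0)
cv2.imwrite("pics/l.png",np.hstack([snap("wrist")[0]["color"][100:360,180:460],cv2.resize(snap("scene")[0]["color"][160:360,300:520],(286,260))]))
E
```

```text
board n 2959 tilt deg [0.   0.06] z 8.8
lid 477 68.2
fig 324 -68.7 -0.4 55.5
t 9.9 p [564.4 285.5 246.3] yaw 25.92 down [-1.1e-03 -2.0e-04 -1.0e+00] F [ 0.1 -0.3 -4.5] op 0.14379868766044065
-0,-0.0024,0,0,0,-0,0,
-0,-0.0063,0,0.01,0,-0,0,
-0,-0.0091,0.0001,0.01,0,-0,0,
-0,-0.0108,0.0001,0.01,0,-0,0,
-0,-0.0114,0.0001,0.01,0,-0,0,
-0,-0.0108,0.0001,0.01,0,-0,0,
-0,-0.0091,0.0001,0.01,0,-0,0,
-0,-0.0063,0.0001,0.01,0,-0,0,
-0,-0.0024,0,0,0,-0,0
```

View pics/l.png

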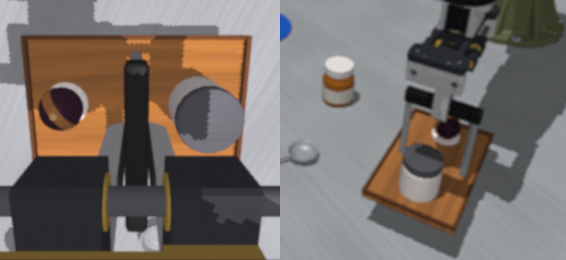

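The tray is 53 mm up, level to 0.06°, with the fig in its pocket and the lid home. Continuing the lift to carry height.

Call:
send_rows:
  increments: [0, -0.002, 0, 0, 0, 0, 0, 0, -0.004, 0, 0, 0, 0, 0, 0, -0.006, 0, 0, 0, 0, 0, 0, -0.008, 0, 0, 0, 0, 0, 0, -0.009, 0, 0, 0, 0, 0, 0, -0.009, 0, 0, 0, 0, 0, 0, -0.009, 0, 0, 0, 0, 0, 0, -0.008, 0, 0, 0, 0, 0, 0, -0.006, 0, 0, 0, 0, 0, 0, -0.004, 0, 0, 0, 0, 0, 0, -0.003, 0, 0, 0, 0, 0, 0, -0.0015, 0, 0, 0, 0, 0, 0, 0, 0, 0, 0, 0, 0]

```text
t: 11.3
ee_pos: [564.4, 285.5, 322.7]
ee_rot: [[0.437, -0.0, 0.899], [-0.899, 0.0, 0.437], [-0.0, -1.0, -0.0]]
wrist_force: [-0.3, -0.5, -5.4]
opening: 0.147
```

Run:
```python
from chk import *
plan([536,-302.2,315],25.9,50,0,False)
```

```text
board n 3884 tilt deg [-0.03 -0.07] z 8.9
lid 804 68.6
fig 401 -68.9 -1.1 55.7
t 11.35 p [564.4 285.5 322.5] yaw 25.92 down [-4.e-04  1.e-04 -1.e+00] F [ 0.   0.9 -3.7] op 0.14312038887116862
0.0103,0.0001,-0.0056,0,0,-0,0,
0.0103,0.0001,-0.0056,0,0,-0,0,
0.0103,0.0001,-0.0056,0,0,-0,0,
0.0103,0.0001,-0.0056,0,0,-0,0,
0.0103,0.0001,-0.0056,0,0,-0,0,
0.0103,0.0001,-0.0056,0,0,-0,0,
0.0103,0.0001,-0.0056,0,0,-0,0,
0.0103,0.0001,-0.0056,0,0,-0,0,
0.0103,0.0001,-0.0056,0,0,-0,0,
0.0103,0.0001,-0.0056,0,0,-0,0,
0.0103,0.0001,-0.0056,0,0,-0,0,
0.0103,0.0001,-0.0056,0,0,-0,0,
0.0103,0.0001,-0.0056,0,0,-0,0,
0.0103,0.0001,-0.0056,0,0,-0,0,
0.0103,0.0001,-0.0056,0,0,-0,0,
0.0103,0.0001,-0.0056,0,0,-0,0,
0.0103,0.0001,-0.0056,0,0,-0,0,
0.0103,0.0001,-0.0056,0,0,-0,0,
0.0103,0.0001,-0.0056,0,0,-0,0,
0.0103,0.0001,-0.0056,0,0,-0,0,
0.0103,0.0001,-0.0056,0,0,-0,0,
0.0103,0.0001,-0.0056,0,0,-0,0,
0.0103,0.0002,-0.0056,0,0,-0,0,
0.0103,0.0002,-0.0056,0,0,-0,0,
0.0103,0.0002,-0.0056,0,0,-0,0,
0.0103,0.0002,-0.0056,0,0,-0,0,
0.0103,0.0002,-0.0056,0,0,-0,0,
0.0103,0.0002,-0.0056,0,0,-0,0,
0.0103,0.0002,-0.0056,0,0,-0,0,
0.0103,0.0002,-0.0056,0,0,-0,0,
0.0103,0.0002,-0.0056,0,0,-0,0,
0.0103,0.0002,-0.0056,0,0,-0,0,
0.0103,0.0002,-0.0056,0,0,-0,0,
0.0103,0.0002,-0.0056,0,0,-0,0,
0.0103,0.0002,-0.0056,0,0,-0,0,
0.0103,0.0002,-0.0056,0,0,-0,0,
0.0103,0.0002,-0.0056,0,0,-0,0,
0.0103,0.0002,-0.0056,0,0,-0,0,
0.0103,0.0002,-0.0056,0,0,-0,0,
0.0103,0.0002,-0.0056,0,0,-0,0,
0.0103,0.0002,-0.0056,0,0,-0,0,
0.0103,0.0002,-0.0056,0,0,-0,0,
0.0103,0.0002,-0.0056,0,0,-0,0,
0.0103,0.0002,-0.0056,0,0,-0,0,
0.0103,0.0002,-0.0056,0,0,-0,0,
0.0103,0.0002,-0.0056,0,0,-0,0,
0.0103,0.0002,-0.0056,0,0,-0,0,
0.0103,0.0002,-0.0056,0,0,-0,0,
0.0103,0.0002,-0.0056,0,0,-0,0,
0.0103,0.0002,-0.0056,0,0,-0,0
```

Call:
send_rows:
  increments: [0.0018, 0, -0.001, 0, 0, 0, 0, 0.0035, 0, -0.0019, 0, 0, 0, 0, 0.0053, 0, -0.0029, 0, 0, 0, 0, 0.007, 0, -0.0038, 0, 0, 0, 0, 0.0088, 0, -0.0048, 0, 0, 0, 0, 0.0105, 0, -0.0058, 0, 0, 0, 0, 0.0123, 0, -0.0067, 0, 0, 0, 0, 0.0123, 0, -0.0067, 0, 0, 0, 0, 0.0123, 0, -0.0067, 0, 0, 0, 0, 0.0123, 0, -0.0067, 0, 0, 0, 0, 0.0123, 0, -0.0067, 0, 0, 0, 0, 0.0123, 0, -0.0067, 0, 0, 0, 0, 0.0123, 0, -0.0067, 0, 0, 0, 0, 0.0123, 0, -0.0067, 0, 0, 0, 0, 0.0123, 0, -0.0067, 0, 0, 0, 0, 0.0123, 0, -0.0067, 0, 0, 0, 0, 0.0123, 0, -0.0067, 0, 0, 0, 0]

```text
t: 13.05
ee_pos: [553.9, 71.9, 322.0]
ee_rot: [[0.437, -0.001, 0.9], [-0.9, -0.001, 0.437], [0.0, -1.0, -0.001]]
wrist_force: [0.2, 0.4, -4.6]
opening: 0.149
```

Call:
send_rows:
  increments: [0.0123, 0, -0.0067, 0, 0, 0, 0, 0.0123, 0, -0.0067, 0, 0, 0, 0, 0.0123, 0, -0.0067, 0, 0, 0, 0, 0.0123, 0, -0.0067, 0, 0, 0, 0, 0.0123, 0, -0.0067, 0, 0, 0, 0, 0.0123, 0, -0.0067, 0, 0, 0, 0, 0.0123, 0, -0.0067, 0, 0, 0, 0, 0.0123, 0, -0.0067, 0, 0, 0, 0, 0.0123, 0, -0.0067, 0, 0, 0, 0, 0.0123, 0, -0.0067, 0, 0, 0, 0, 0.0123, 0, -0.0067, 0, 0, 0, 0, 0.0123, 0, -0.0067, 0, 0, 0, 0, 0.0123, 0, -0.0067, 0, 0, 0, 0, 0.0123, 0, -0.0067, 0, 0, 0, 0, 0.0123, 0, -0.0067, 0, 0, 0, 0, 0.0123, 0, -0.0067, 0, 0, 0, 0]

```text
t: 14.65
ee_pos: [542.1, -172.4, 322.2]
ee_rot: [[0.437, -0.001, 0.9], [-0.9, -0.001, 0.437], [0.0, -1.0, -0.001]]
wrist_force: [-0.2, -0.1, -4.0]
opening: 0.149
```

```bash
python3 -c "
from h import *
plan([536,-302.2,318],25.9,1,0)"
```

```text
t 14.65 p [ 542.1 -172.4  322.2] yaw 25.9 down [-9.e-04 -8.e-04 -1.e+00] F [-0.2 -0.1 -4. ] op 0.14868128740384998
0.1141,0.0043,-0.0621,0.07,-0,0.02,0
```

Call:
send_rows:
  increments: [0.0123, 0, -0.0067, 0, 0, 0, 0, 0.0123, 0, -0.0067, 0, 0, 0, 0, 0.0123, 0.0005, -0.0067, 0, 0, 0, 0, 0.0123, 0.0005, -0.0067, 0, 0, 0, 0, 0.011, 0.0005, -0.006, 0, 0, 0, 0, 0.0097, 0.0005, -0.0053, 0, 0, 0, 0, 0.0083, 0.0005, -0.0046, 0, 0, 0, 0, 0.007, 0.0005, -0.0038, 0, 0, 0, 0, 0.0057, 0.0005, -0.0031, 0, 0, 0, 0, 0.0044, 0.0005, -0.0024, 0, 0, 0, 0, 0.0031, 0, -0.0017, 0, 0, 0, 0, 0.0018, 0, -0.001, 0, 0, 0, 0, 0.0009, 0, -0.0005, 0, 0, 0, 0, 0, 0, 0, 0, 0, 0, 0, 0, 0, 0, 0, 0, 0, 0]

```text
t: 16.15
ee_pos: [536.0, -298.5, 317.5]
ee_rot: [[0.437, -0.001, 0.9], [-0.9, -0.0, 0.437], [-0.0, -1.0, -0.001]]
wrist_force: [0.7, 0.4, -5.0]
opening: 0.146
```

Run:
```python
from chk import *
cv2.imwrite("pics/e.png",np.hstack([c[120:330,320:560],snap("scene")[0]["color"][80:290,180:420]]))
plan([536,-302.2,316],25.9,1,0)
```

```text
board n 3953 tilt deg [-0.06  0.02] z 8.6
lid 2265 237.6
fig 382 -67.7 0.6 56.0
t 16.25 p [ 536.  -298.5  317.5] yaw 25.89 down [-1.4e-03 -3.0e-04 -1.0e+00] F [ 0.4  0.1 -5. ] op 0.14636080640808588
0.0033,0.0015,-0.0016,0.08,-0.01,-0.02,0
```

View pics/e.png

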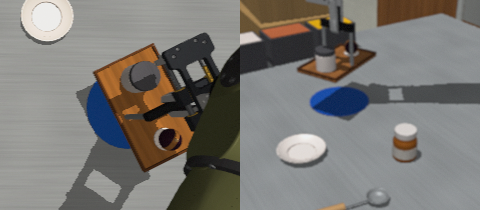

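The tray is over the mat (3.7 mm off centre), underside about 124 mm up, level within 0.1°, with the fig in its ring. The lid reading of 237 mm is the arm blocking the view. Letting it settle, then handing in.

Call:
send_rows:
  increments: [0, 0, 0, 0, 0, 0, 0, 0, 0, 0, 0, 0, 0, 0, 0, 0, 0, 0, 0, 0, 0, 0, 0, 0, 0, 0, 0, 0]

```text
t: 16.65
ee_pos: [536.1, -298.2, 317.6]
ee_rot: [[0.437, -0.001, 0.899], [-0.9, -0.0, 0.437], [-0.0, -1.0, -0.001]]
wrist_force: [0.1, -0.3, -3.9]
opening: 0.145
```

Run:
```python
from h import *
st=robot.read_state(); print(st["t"],st["ee_pos"],np.abs(st["qvel"]).max(),st["opening"])
s,P=snap("wrist"); p0=np.array(st["ee_pos"]); a=np.radians(25.9)
l=p0[:2]+58*np.array([np.cos(a),np.sin(a)]); m=(np.hypot(P[...,0]-l[0],P[...,1]-l[1])<22)&(P[...,2]<220)&(P[...,2]>160)
print("lid above underside",m.sum(),np.median(P[m][:,2])-(p0[2]-193.3))
print(job.job_done())
```

```text
16.65 [ 536.05026112 -298.19887962  317.62486752] 0.083357915284617 0.14464627911518352
lid above underside 2379 67.10230112764017
the job is handed in; nothing more can be done
None
```

I pressed the lid home, lifted the tray by its handle and carried it level to the mat. The job was handed in at about 16.7 s with the gripper still holding the tray; it reports no verdict.

- **Lid:** before the lift its top measured 67.2 mm above the table with no orange band showing. At the end it still measured 67.1 mm above the tray's underside.
- **Tray at the end:** about 4 mm off the mat's centre, underside about 124 mm up, tilt under 0.1°. The arm was essentially at rest, with 13.6 mm opening on the 14 mm bar.
- **Fig:** in its pocket at every check after the lid was pressed, last seen within about 1 mm of its place.
- **Jar, plate and spoon:** nothing went near them and they look unmoved in the final picture; I did not measure them again.

One reading disagreed. The last top-camera lid check gave 237 mm because the arm blocked that view, so I measured the lid again with the wrist camera.

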